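Open the sheet clamp with its lever

TASK

Open the sheet clamp so the black sign blank can be drawn out: push the red safety prop's knob round until the prop is fully aside from under the lever, then press the lever's black paddle down onto its rubber stop with the fingertips, so that its short end raises the heavy steel flap, and finish still holding the paddle down with the flap up. Do not touch the flap itself, do not lift the lever out of its saddle, and leave everything else on the table where it is.

Things in the scene. Friction and masses are not known exactly. Their poses are not given: they have to be found in the camera images.
- flap (a joint): Hinge angle (rad) of the heavy steel flap: 0 shut on the black sign blank; grows as its edge nearest the lever rises; about 0.23 with the lever on its stop. The flap (125 x 190 x 16 mm, about 3 kg, black knob on top) is hinged at the edge farthest from the lever and falls shut when the lever is let go.
- flap_edge (a point): Top middle of the flap's raised lip at the edge nearest the lever, 114 mm above the table when shut. The lever's steel nose already lies under the tongue below this edge.
- clamp: The fixed clamp frame: green base plate 500 x 150 x 12 mm, rubber stop, dark steel saddle (82 mm high), blue bed with a black sign blank (84 mm high). Origin on the table under the lever's pin; x runs along the lever from the paddle (-x) to the flap (+x), y across it, z up.
- lever: Loose cranked yellow lever, bar 24 mm wide, 12 mm thick, resting in the open saddle by its cross pin. Origin at the pin's middle; axes as the clamp's at the start. Its short arm (80 mm, level) reaches under the flap; the long arm rises at 0.3 rad towards -x to a black paddle, 240 mm from the pin. It turns down about 0.47 rad about the pin until the bar meets the rubber stop.
- paddle (a point): Centre of the top of the lever's black paddle (60 mm along the lever x 50 mm across, 12 mm thick): 133 mm above the table at clamp x -199 mm, y 0 at the start; about 35 mm above the table at x -208 mm with the lever on its stop. Pressing it takes about 3 to 7 N all the way to the stop, so do not stop at that force.
- prop (a joint): Angle (rad) of the red prop, a flat bar (20 x 135 mm, 14 mm thick, top 83 mm above the table) on an upright pivot beside the lever. At 0 to 0.25 (start) it lies crosswise under the lever and blocks it; from 1.15 it is clear; 1.5 is its end stop, parallel to the lever. About 1 N at the knob moves it; it stays where left. It opens as its knob goes towards the flap (clockwise from above).
- prop_knob (a point): Centre of the top of the red upright knob on the prop's tail: 16 mm diameter, from 83 to 125 mm above the table, 60 mm from the prop's pivot axis.
- prop_pivot (a point): Point on the prop's upright pivot axis, 83 mm above the table; in the clamp frame at x -100 mm, y +55 mm. With the prop at 0 the knob lies straight out along the clamp's +y from here; at 1.5 along its +x.
- tape: Bystander: green ring (tape roll) lying flat, 90 mm across, 25 mm high, beside the paddle. Origin at the centre of its underside.
- cup: Bystander: blue cup, 70 mm across, 85 mm high. Origin under its centre.
- knife: Bystander: yellow utility knife lying along its x axis, about 160 mm long, 16 mm high. Origin under its handle.
- spray: Bystander: white bottle with red cap, 64 mm across, 170 mm high. Origin under its centre.
- squeegee: Bystander: blue squeegee card lying flat, 75 x 100 mm, 12 mm high. Origin under its centre.
- weight: Bystander: brass paperweight with a knob, 64 mm across, 80 mm high. Origin under its centre.
- core: Bystander: upright cardboard roll core, 60 mm across, 100 mm high. Origin under its centre.
- saddle (a point): The seat of the lever's pin in the open saddle, fixed on the frame 65 mm above the table: the pin's middle rests here.

How it is judged:
On the way, in this order (a step that is already met when the one before it is completed fails the run):
1. the red prop is swung aside, clear of the lever (value of joint prop above 1.15 rad and value of joint flap below 0.1 rad), for 0.1 s.
2. the paddle is pressed down by the fingers and the flap is up (value of joint flap above 0.195 rad and contact force between the fingers and lever above 1 N), for 0.3 s.
At the end, for the whole second after the job is handed in: The flap is up (hinge above 0.195 rad, about 0.23 on the stop) and still, held by the fingers pressing on the lever (over 1 N), the prop is aside (above 1.15 rad) and the lever's pin is in its saddle (within 12 mm) (all of step 2 and value of joint prop above 1.15 rad and distance between lever and saddle below 0.012 m and velocity of joint flap between -0.05 and 0.05 rad/s); the arm keeps its last pose, push and grip.
It fails at once if the flap is touched by the robot (contact force between any of the fingers, the arm and flap above 0.5 N).
It fails at once if the lever is lifted or knocked out of its saddle (distance between lever and saddle above 0.015 m).
It fails at once if another thing on the table is moved by more than 20 mm or tipped (distance of any of tape, cup, knife, spray, squeegee, weight, core from where it was at the start of the episode above 0.02 m or angle between any of tape, cup, knife, spray, squeegee, weight, core's own z axis and vertical above 0.3 rad).
It also fails if it takes over 48 s, if anything falls off the work surface, if the arm or the gripper's body presses on something with over 40 N, if the wrist force passes 120 N, or if a joint passes its speed limit or range.

ROBOT

A 7-joint arm with a two-finger parallel gripper is mounted at the origin on the work surface. World frame = base frame: x ahead of the robot, y to its left, z up, the work surface at z = 0. Lengths are in m, angles in rad, forces in N, time in s.
With the tool pointing down it reaches from about 0.4 to 0.875 m from the base axis. Payload 19.3 kg.
Tool frame: the origin (TCP) lies on the centre line of the jaws, within the pads' length; the fingertips stand 8 mm ahead of it and the grasp point (between the pads) lies 11 mm behind it; z points along the fingers, y is the line along which they close (so a half turn about z gives the same grasp; the last joint's range is limited). The gripper opens to 85 mm and grips with 20 to 120 N. Pads are 22 mm wide; open, the fingers measure 114 mm over their backs; the gripper's body (76 mm by 85 mm) begins 54 mm behind the grasp point. The pads swing forward as they close: fully open they stand 13 mm farther back than shut.
Start: joints at [1.08, 0.521, -0.036, 1.599, 0.021, 1.021, -0.113], TCP at [0.255, -0.57, 0.239] pointing down, gripper open.
Joint ranges: [-2.91, 2.91], [-0.3, 2.13], [-1.5, 1.42], [0.17, 2.43], [-1.26, 4.41], [0.16, 1.93], [-2.52, 2.52]. Speed limits (rad/s): [1.89, 1.89, 2.39, 2.39, 3.01, 3.01, 3.01].

INTERFACE

Orientations are given as [roll, pitch, yaw] about the fixed x, y, z axes, in that order (R = Rz(yaw) Ry(pitch) Rx(roll)).
In Python, from workcell import status, grab_frame, camera_params, bot, search_frame, silhouettes gives the robot as it stands.
- The arm moves only by the shell command python3 -m creep 'ROWS' [FORCE]. ROWS is JSON, a list of rows, each a list of 5 numbers: the shift along the tool's x, y, z in units of 60 mm (1.0 is 60 mm), then the turn about the tool's z in units of 8 degrees (1.0 is 8 degrees), then the opening, from 0 (shut) to 1 (fully open). In form: [[x, y, z, twist, hand], ...]. A call has 1 to 5 rows; each row is the pose to reach, as a shift and turn from the pose commanded when the call began, along the tool's axes at that moment; what a row does not reach only later rows make up. A row lasts 1/8 s, in which the tool goes at most 62.5 mm and 10.7 degrees, less where a joint would pass 70% of its speed; a pose out of reach is approached as far as the arm can. A call with a gripper value outside its range is refused whole. The fingers move at their own pace and stop on an object; FORCE is the grip in N (left out, the last holds). Time passes only in rows, so rows that repeat a pose let the fingers close. It gives the time, the measured TCP pose, the force, the opening and the grip force at its end, in the units of the state.
- status.observe(): the state, without advancing time (a new reading comes with each control period).
- grab_frame(name): name is "scene" or "top" or "wrist"; returns the picture (480x640x3 uint8, blue, green, red); there is no depth.
- camera_params(name): a dict with "K" (3x3 intrinsics, pixels), "rvec" (rotation vector, rad) and "tvec" (3), from world to camera coordinates, as OpenCV has them; the wrist camera has in their place "tool_from_camera" (4x4, takes a point from camera to tool coordinates, whose origin is the TCP and whose axes are the flange's). Camera axes: x right, y down, z forward; pixel columns grow to the right and rows downward; lengths in m; the calibration is good to about 2 mm. The wrist camera is an equidistant fisheye: a pixel r from the principal point sees the ray r / f radians off the axis. A picture is of the moment at which its call begins: read the wrist's pose just before it. camera_params takes no time and is no camera call.
- bot.job_done(): hands the job in; it is judged then, once.
Trained networks look in the newest picture that a camera, given by its name, has taken for a name from the list of things; names that differ only in an ending like _2 or _b are one class to them, and where a whole thing is asked for, a point or a joint stands for the part that bears it (a point fixed in the world has none). Each returns a list of dicts, best first, with "p" (0 to 1); they miss things now and then, are a little off and sometimes report something else, mostly with a low value. They report only what shows in the picture. A call takes as long as a camera call.
- search_frame(camera, name): "extent" ([left, top, right, bottom] as shares, 0 to 1, of the picture: columns of its width, rows of its height, round what is visible of it).
- silhouettes(camera, name): "mask" (480x640 bool, what is visible of it) and "extent" ([left, top, right, bottom] as shares, 0 to 1, of the picture: columns of its width, rows of its height, round what is visible of it).
The state is a dict: "clock": time; "qpos": joint angles; "qd": joint speeds; "joint_efforts": joint torques, N m; "position": TCP position; "tool_rot": TCP orientation; "force": force on the tool from outside, world axes, zero at the start; "moment": the same for the moment, N m; "grip_width": finger opening in m; "finger_force": force on a finger pad.
Only numpy, scipy, OpenCV 4.12 (cv2) and the standard library are available. Lean on these libraries where they do the work, as an engineer would, in place of code of your own. Each camera call takes 0.05 s, during which the arm holds its last target. There are 200 camera calls.

## Working session

There is one attempt and no reset: what is moved stays moved. The work goes in short steps, Python scripts to look and compute and a shell command to move; the robot and the scene stay as the last step left them, time stands still between calls to the robot, and variables do not carry over. Pictures are saved under pics/ and viewed, at most 10 in all, crops included, and the job is handed in when it is done.

```bash
ls; mkdir -p pics
python3 - <<'E'
from workcell import status, grab_frame, camera_params, search_frame
import cv2,numpy as np
s=status.observe(); print({k:np.round(v,3).tolist() for k,v in s.items()})
for c in ["scene","top"]:
    im=grab_frame(c); cv2.imwrite(f"pics/{c}0.png",im)
    p=camera_params(c); R=cv2.Rodrigues(np.array(p["rvec"]))[0]; print(c,"cam at",(-R.T@np.array(p["tvec"]).ravel()).round(3), "K",np.array(p["K"]).round(1).tolist())
    for n in ["paddle","prop_knob","prop","flap","tape","clamp","lever","flap_edge","spray","cup","core","weight","knife","squeegee"]:
        r=search_frame(c,n)
        print(c,n,[(round(d["p"],2),(np.array(d["extent"])*[640,480,640,480]).round().tolist()) for d in r[:2]])
E
```

```text
pics
{'clock': 0.0, 'qpos': [1.08, 0.522, -0.036, 1.6, 0.021, 1.021, -0.113], 'qd': [-0.0, 0.001, -0.0, 0.0, 0.001, 0.001, 0.001], 'joint_efforts': [0.0, -92.71, 1.98, -36.992, 0.018, 0.008, -0.0], 'position': [0.255, -0.57, 0.239], 'tool_rot': [-3.14, 0.0, 0.421], 'force': [-1.027, -0.049, -0.213], 'moment': [0.015, 0.013, 0.022], 'finger_force': 0.0, 'grip_width': 0.086}
scene cam at [ 1.137 -0.414  1.277] K [[465.4, 0.0, 316.5], [0.0, 465.4, 237.4], [0.0, 0.0, 1.0]]
scene paddle [(0.79, [274.0, 218.0, 360.0, 267.0]), (0.7, [261.0, 157.0, 434.0, 300.0])]
scene prop_knob []
scene prop [(0.67, [291.0, 207.0, 320.0, 253.0]), (0.43, [156.0, 254.0, 193.0, 289.0])]
scene flap [(0.6, [347.0, 167.0, 417.0, 228.0])]
scene tape [(0.95, [244.0, 222.0, 277.0, 249.0])]
scene clamp [(0.97, [260.0, 156.0, 435.0, 304.0])]
scene lever [(0.83, [274.0, 216.0, 362.0, 264.0])]
scene flap_edge [(0.77, [347.0, 168.0, 419.0, 231.0])]
scene spray [(0.75, [406.0, 141.0, 430.0, 185.0]), (0.48, [323.0, 275.0, 369.0, 306.0])]
scene cup [(0.9, [316.0, 178.0, 335.0, 210.0]), (0.35, [155.0, 254.0, 197.0, 288.0])]
[... 572 characters left out ...]
, 259.0, 276.0])]
top tape [(0.67, [117.0, 237.0, 157.0, 265.0]), (0.65, [340.0, 289.0, 375.0, 325.0])]
top clamp [(0.77, [182.0, 172.0, 385.0, 302.0]), (0.67, [314.0, 236.0, 330.0, 290.0])]
top lever [(0.94, [256.0, 221.0, 375.0, 255.0])]
top flap_edge [(0.79, [183.0, 196.0, 262.0, 276.0])]
top spray [(0.74, [118.0, 236.0, 159.0, 265.0]), (0.71, [183.0, 198.0, 257.0, 277.0])]
top cup [(0.93, [246.0, 284.0, 274.0, 311.0])]
top core [(0.88, [105.0, 283.0, 144.0, 308.0]), (0.39, [314.0, 233.0, 331.0, 291.0])]
top weight [(0.75, [471.0, 248.0, 501.0, 275.0])]
top knife [(0.7, [293.0, 181.0, 352.0, 191.0]), (0.25, [445.0, 316.0, 486.0, 350.0])]
top squeegee [(0.64, [444.0, 317.0, 487.0, 348.0])]
```

Run:
```python
import cv2
im=cv2.imread("pics/top0.png")[150:370,90:510]
cv2.imwrite("pics/topc.png",cv2.resize(im,(798,418),interpolation=cv2.INTER_CUBIC))
```

```text
(no output)
```

View pics/topc.png

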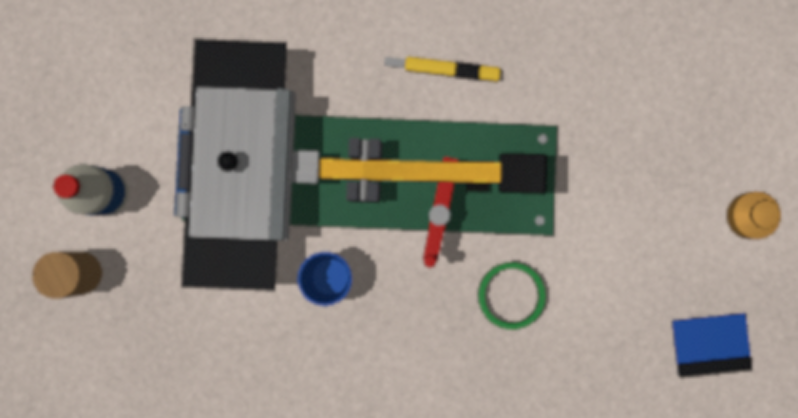

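View pics/scene0.png

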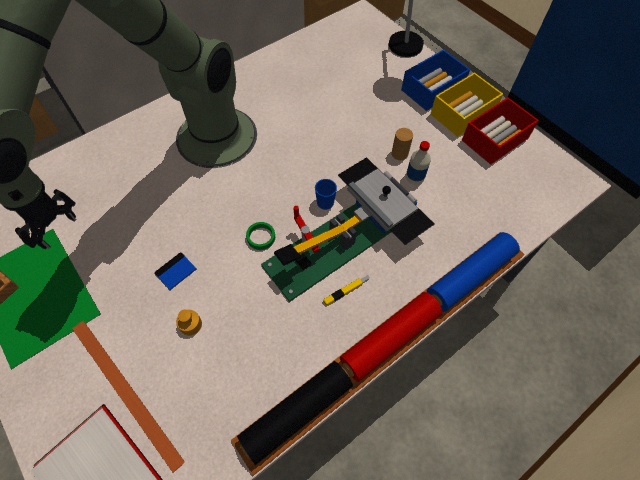

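The top view shows the clamp with its lever along world y and the flap to the left. In the full picture the pin is near px (282,240), the paddle (366,242), the prop pivot (321,263) and the knob (316,287). The cup lies beside the knob's arc.

```bash
cat > h.py <<'E'
import cv2,numpy as np
from workcell import camera_params
def back(c,uv,z):
    p=camera_params(c); R=cv2.Rodrigues(np.array(p["rvec"]))[0]; t=np.array(p["tvec"]).ravel()
    o=-R.T@t; d=R.T@np.linalg.inv(np.array(p["K"]))@[uv[0],uv[1],1]
    return o+d*(z-o[2])/d[2]
E
python3 - <<'E'
from h import *
def full(u,v): return (90+u/1.9,150+v/1.9)
obs={"paddle":(full(524,174),.133,[-199,0]),"pivot":(full(439,215),.083,[-100,55]),"saddle":(full(365,170),.070,[0,0])}
A=[];B=[]
for n,(uv,z,c) in obs.items():
    w=back("top",uv,z); print(n,w.round(3)); A.append(np.array(c)/1000.); B.append(w[:2])
knob=back("top",full(429,261),.125); print("knob",knob.round(3)); print("cup",back("top",full(325,278),.085).round(3),"tape",back("top",full(513,296),.025).round(3))
for n,u in [("plate c1",(556,126)),("plate c2",(554,235))]: print(n,back("top",full(*u),.012).round(3))
A=np.array(A);B=np.array(B)
a=A-A.mean(0);b=B-B.mean(0)
th=np.arctan2((a[:,0]*b[:,1]-a[:,1]*b[:,0]).sum(),(a*b).sum()); R=np.array([[np.cos(th),-np.sin(th)],[np.sin(th),np.cos(th)]])
o=B.mean(0)-R@A.mean(0); print("yaw",th,"origin",o, "resid mm",((A@R.T+o-B)*1000).round(1).tolist())
print("knob clamp",(R.T@(knob[:2]-o)).round(3))
for n,c in {"paddle0":(-.199,0),"paddle1":(-.208,0),"pivot":(-.1,.055),"knob1.5":(-.04,.055)}.items(): print(n,(R@c+o).round(4))
p=camera_params("wrist"); print({k:np.array(v).round(3).tolist() for k,v in p.items()})
E
```

```text
paddle [ 0.604 -0.114  0.133]
pivot [ 0.551 -0.01   0.083]
saddle [0.607 0.087 0.07 ]
knob [0.493 0.001 0.125]
cup [0.467 0.132 0.085] tape [ 0.448 -0.112  0.025]
plate c1 [ 0.678 -0.165  0.012]
plate c2 [ 0.531 -0.166  0.012]
yaw 1.550598912256939 origin [0.607741   0.08691184] resid mm [[-0.1, 1.5], [-0.6, -1.6], [0.7, 0.1]]
knob clamp [-0.089  0.113]
paddle0 [ 0.6037 -0.112 ]
paddle1 [ 0.6035 -0.121 ]
pivot [ 0.5507 -0.012 ]
knob1.5 [0.5519 0.048 ]
{'K': [[371.648, 0.0, 321.316], [0.0, 371.648, 243.448], [0.0, 0.0, 1.0]], 'tool_from_camera': [[0.0, -0.951, -0.308, 0.078], [1.0, -0.0, 0.001, -0.001], [-0.001, -0.308, 0.951, -0.135], [0.0, 0.0, 0.0, 1.0]]}
```

```bash
python3 -m creep '[[1,-0.9,0,1,0],[2,-1.8,0,2,0],[3,-2.7,0,3,0],[3.8,-3.45,0,3,0],[4.5,-4.1,0,3,0]]'
```

```text
clock: 2.12
position: [0.3811, -0.2823, 0.2396]
tool_rot: [3.141, -0.001, 0.002]
force: [0.6, 0.4, -0.1]
grip_width: -0.0003
finger_force: 0.0
```

```bash
python3 -m creep '[[0.7,-1,0,0,0],[1.4,-2,0,0,0],[1.4,-3,0,0,0],[1.4,-3,0,0,0],[1.4,-3,0,0,0]]'
```

```text
clock: 2.75
position: [0.4643, -0.1034, 0.2394]
tool_rot: [3.142, -0.0, 0.004]
force: [0.2, -0.8, -0.4]
grip_width: -0.0002
finger_force: 0.0
```

```bash
python3 -m creep '[[0.35,-0.95,0,0,0],[0.35,-0.95,0.8,0,0],[0.35,-0.95,1.0,0,0],[0.35,-0.95,1.0,0,0]]'
python3 - <<'E'
from workcell import *
import cv2,numpy as np
s=status.observe(); print(s["position"],s["tool_rot"])
im=grab_frame("wrist"); cv2.imwrite("pics/w1.png",im)
for n in ["prop_knob","prop_pivot","paddle"]:
    print(n,[(round(d["p"],2),(np.array(d["extent"])*[640,480,640,480]).round().tolist()) for d in search_frame("wrist",n)[:2]])
E
```

```text
clock: 3.25
position: [0.4847, -0.0485, 0.1793]
tool_rot: [3.141, 0.001, -0.0]
force: [1.0, 0.0, 0.4]
grip_width: 0.0003
finger_force: 0.0
[ 0.4847044  -0.04851264  0.17932869] [ 3.14114346e+00  1.39047327e-03 -3.17920942e-04]
prop_knob [(0.71, [218.0, 28.0, 287.0, 275.0])]
prop_pivot [(0.85, [224.0, 32.0, 289.0, 273.0])]
paddle [(0.57, [60.0, 6.0, 498.0, 130.0])]
```

View pics/w1.png

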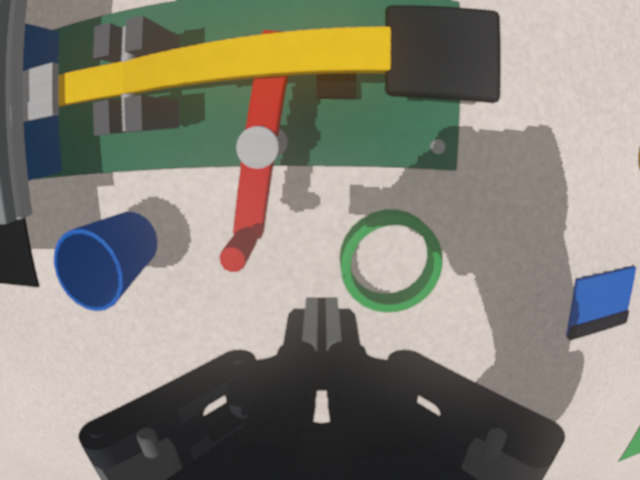

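The wrist view shows the knob top at (233,259), pivot cap at (258,147), the paddle centre near (444,53), and the shut fingertips at (321,300).

```bash
cat >> h.py <<'E'
from scipy.spatial.transform import Rotation as Ro
def wback(s,uv,z):
    p=camera_params("wrist");K=np.array(p["K"]);T=np.array(p["tool_from_camera"])
    d=np.array([uv[0]-K[0,2],uv[1]-K[1,2]]);r=np.hypot(*d);a=r/K[0,0]
    ray=np.r_[np.sin(a)*d/r,np.cos(a)]
    W=Ro.from_euler("xyz",s["tool_rot"]).as_matrix()
    o=W@T[:3,3]+s["position"]; d=W@T[:3,:3]@ray
    return o+d*(z-o[2])/d[2]
E
python3 - <<'E'
from h import *
from workcell import status
s=status.observe()
for n,uv,z in [("knob",(233,259),.125),("pivot",(258,147),.085),("paddle",(444,50),.133),("cup",(88,268),.085),("tip",(321,300),.171)]: print(n,wback(s,uv,z).round(4))
E
```

```text
knob [0.4931 0.0017 0.125 ]
pivot [ 0.5521 -0.0081  0.085 ]
paddle [ 0.6059 -0.1083  0.133 ]
cup [0.4693 0.133  0.085 ]
tip [ 0.4913 -0.0473  0.171 ]
```

```bash
python3 -m creep '[[0,0,0.6,0,0],[0,0,1.25,0,0],[0,0,1.25,0,0]]'; python3 -m creep '[[0,-0.3,0,0,0],[0,-0.5,0,0,0],[0.05,-0.7,0,0,0],[0.05,-0.86,0,0,0],[0.05,-0.86,0,0,0]]'; python3 -m creep '[[0.08,-0.2,0,0,0],[0.17,-0.39,0,0,0],[0.28,-0.52,0,0,0],[0.4,-0.63,0,0,0],[0.4,-0.63,0,0,0]]'
python3 - <<'E'
from workcell import *
import cv2
cv2.imwrite("pics/w2.png",grab_frame("wrist"))
E
```

```text
clock: 3.82
position: [0.4841, -0.0471, 0.1034]
tool_rot: [3.142, 0.003, 0.002]
force: [1.0, 0.0, 0.1]
grip_width: -0.0001
finger_force: 0.0
clock: 4.45
position: [0.488, 0.0054, 0.1045]
tool_rot: [-3.141, -0.0, 0.003]
force: [-0.6, -0.5, -0.4]
grip_width: 0.0001
finger_force: 0.0
clock: 5.08
position: [0.5125, 0.0431, 0.1042]
tool_rot: [-3.141, -0.0, 0.003]
force: [0.6, -0.1, 0.8]
grip_width: -0.0001
finger_force: 0.0
```

View pics/w2.png

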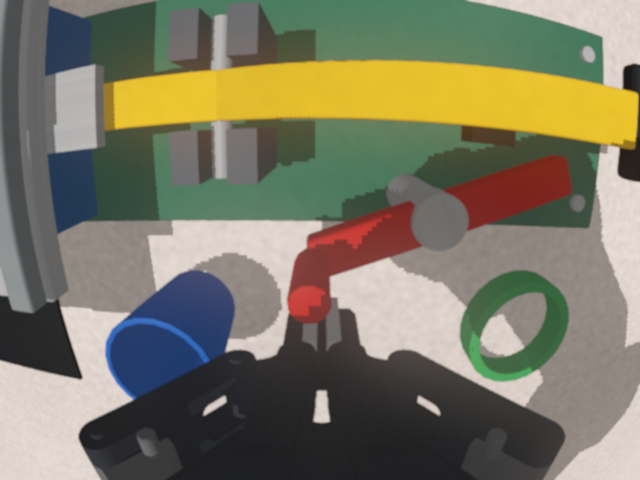

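The red knob at (310,302) sits right ahead of the fingertips with the prop at about 1.2 rad, so I keep pushing to its end stop.

```bash
python3 -m creep '[[0.1,-0.04,0,0,0],[0.2,-0.06,0,0,0],[0.3,-0.06,0,0,0],[0.3,-0.06,0,0,0]]'
python3 - <<'E'
from workcell import *
import cv2
from h import *
s=status.observe(); cv2.imwrite("pics/w3.png",grab_frame("wrist"))
E
```

```text
clock: 5.62
position: [0.5296, 0.0462, 0.1041]
tool_rot: [3.142, 0.002, 0.002]
force: [-4.7, 2.4, 1.4]
grip_width: 0.0001
finger_force: 2.5
```

View pics/w3.png

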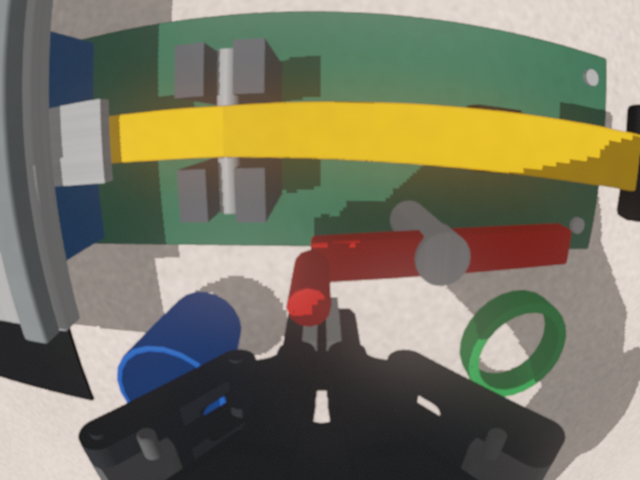

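The prop now lies parallel to the lever and the wrist force shows it on its end stop. Next I back off, rise and go over the paddle.

```bash
python3 -m creep '[[-0.4,0,0,0,0],[-0.4,0,-0.8,0,0],[-0.4,0,-1.6,0,0],[-0.4,0,-1.6,0,0]]'; python3 -m creep '[[0.6,0.9,0,0,0],[1.2,1.8,0,0,0],[1.65,2.63,0,0,0],[1.65,2.63,0,0,0],[1.65,2.63,0,0,0]]';  python3 - <<'E'
from workcell import *
import cv2
from h import *
s=status.observe(); print(s["position"]); cv2.imwrite("pics/w4.png",grab_frame("wrist"))
E
```

```text
clock: 6.18
position: [0.5079, 0.0461, 0.2036]
tool_rot: [-3.141, -0.006, 0.001]
force: [0.9, -0.2, -1.3]
grip_width: 0.0002
finger_force: 0.0
clock: 6.8
position: [0.6049, -0.1114, 0.1993]
tool_rot: [-3.141, 0.001, 0.002]
force: [-0.3, 0.8, 0.1]
grip_width: 0.0
finger_force: 0.0
[ 0.60486094 -0.11140587  0.19934744]
```

View pics/w4.png

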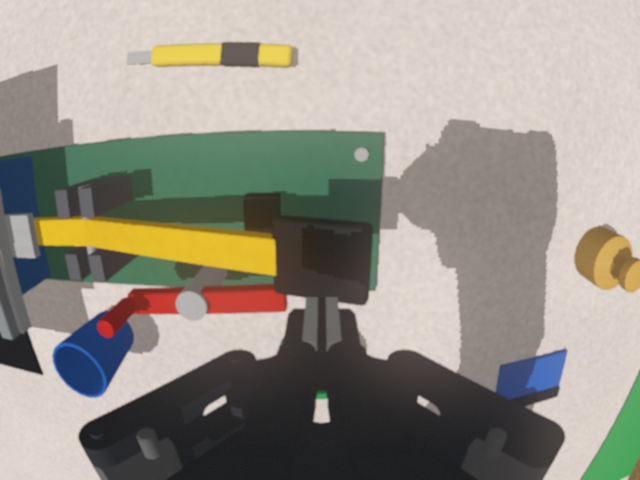

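The prop lies aside (bar at v≈300); the paddle spans (275–372, 217–303), centre near (323,259).

```bash
python3 - <<'E'
from h import *
from workcell import status
s=status.observe()
print(wback(s,(323,255),.133).round(4))
for uv,z in [((277,217),.124),((372,224),.142),((367,297),.142),((274,287),.124)]: print(wback(s,uv,z).round(4))
E
python3 -m creep '[[0,0,0.5,0,0],[0,0,0.9,0,0],[0,0.05,1.1,0,0],[0,0.1,1.3,0,0],[0,0.1,1.3,0,0]]'
```

```text
[ 0.6108 -0.1114  0.133 ]
[ 0.631  -0.0844  0.124 ]
[ 0.6318 -0.1377  0.142 ]
[ 0.5882 -0.1369  0.142 ]
[ 0.5861 -0.0809  0.124 ]
clock: 7.48
position: [0.6051, -0.1174, 0.122]
tool_rot: [-3.141, 0.0, 0.002]
force: [0.5, 2.7, 3.1]
grip_width: -0.0001
finger_force: 1.4
```

```bash
python3 -m creep '[[0.03,0.02,0.25,0,0],[0.05,0.04,0.5,0,0],[0.05,0.06,0.75,0,0],[0.05,0.06,1.0,0,0],[0.05,0.06,1.0,0,0]]'; python3 -m creep '[[0,0,0.1,0,0],[0,0,0.2,0,0],[0,0,0.28,0,0],[0,0,0.28,0,0]]'
```

```text
clock: 8.1
position: [0.6074, -0.1207, 0.0608]
tool_rot: [-3.141, 0.002, 0.002]
force: [-0.9, -1.1, -0.0]
grip_width: 0.0003
finger_force: 0.2
clock: 8.6
position: [0.6081, -0.1212, 0.0451]
tool_rot: [-3.142, 0.0, 0.002]
force: [0.4, 0.5, -0.3]
grip_width: 0.0001
finger_force: 0.2
```

The force is gone, so I need to look before doing anything more.

Run:
```python
from workcell import *
import cv2,numpy as np
s=status.observe(); print(s["force"],s["position"])
w=grab_frame("wrist"); t=grab_frame("scene")[130:310,240:450]
cv2.imwrite("pics/w5.png",w); cv2.imwrite("pics/s5.png",cv2.resize(t,(700,600),interpolation=cv2.INTER_CUBIC))
```

```text
[ 0.38274561  0.52406547 -0.2841723 ] [ 0.6081202  -0.12115553  0.04514292]
```

View pics/w5.png

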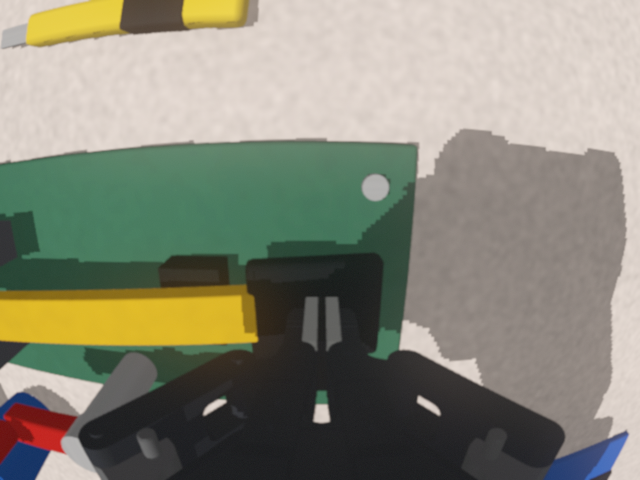

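View pics/s5.png

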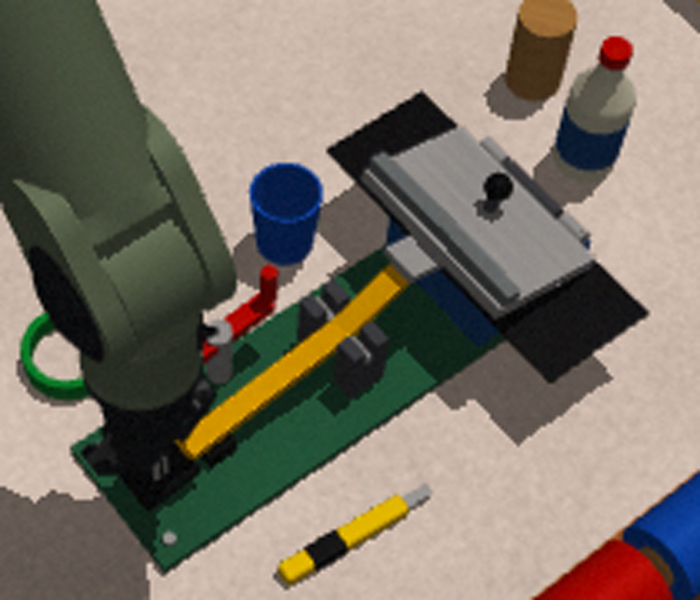

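The fingertips rest on the paddle near (320,320), which is about 35 mm above the table, and the lever is in its saddle. I'll check the flap by comparing the first scene picture with a current one.

Run:
```python
from workcell import *
import cv2,numpy as np
s=status.observe(); print(s["force"],s["clock"])
a=cv2.imread("pics/scene0.png")[130:260,320:450]; t=grab_frame("scene"); b=t[130:260,320:450]
cv2.imwrite("pics/cmp.png",cv2.resize(np.hstack([a,b]),(800,400),interpolation=cv2.INTER_CUBIC))
for n in ("flap",): print(n,[(round(d["p"],2),(np.array(d["extent"])*[640,480,640,480]).round().tolist()) for d in search_frame("scene",n)[:2]])
```

```text
[-0.56897624 -0.05065791  0.53285245] 8.7
flap [(0.85, [349.0, 170.0, 419.0, 223.0])]
```

View pics/cmp.png

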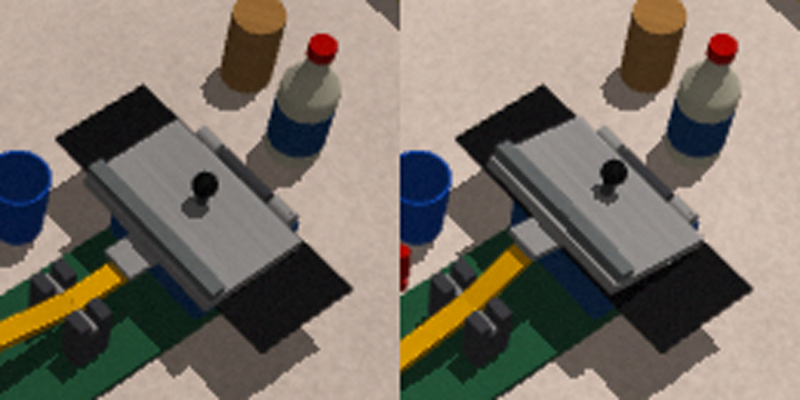

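The comparison shows the flap's lip raised (about (490,160) against (90,165)) and its front face now visible. I'll press on until a clear force shows.

```bash
python3 -m creep '[[0,0,0.05,0,0],[0,0,0.05,0,0],[0,0,0.05,0,0],[0,0,0.05,0,0]]'
```

```text
clock: 9.3
position: [0.6084, -0.1211, 0.0427]
tool_rot: [-3.142, -0.001, 0.002]
force: [-1.3, 1.7, 6.5]
grip_width: 0.0001
finger_force: 3.2
```

```bash
python3 -m creep '[[0,0,0.05,0,0],[0,0,0.05,0,0],[0,0,0.05,0,0],[0,0,0.05,0,0]]'
```

```text
clock: 9.8
position: [0.6087, -0.121, 0.0416]
tool_rot: [-3.142, -0.001, 0.002]
force: [-10.8, 4.4, 41.4]
grip_width: 0.0007
finger_force: 19.5
```

```bash
python3 -m creep '[[0,0,-0.02,0,0],[0,0,-0.02,0,0],[0,0,-0.02,0,0],[0,0,-0.02,0,0],[0,0,-0.02,0,0]]'; python3 -m creep '[[0,0,0,0,0],[0,0,0,0,0],[0,0,0,0,0],[0,0,0,0,0],[0,0,0,0,0]]'
```

```text
clock: 10.42
position: [0.6087, -0.121, 0.042]
tool_rot: [-3.142, -0.001, 0.002]
force: [-7.3, 3.1, 24.5]
grip_width: -0.0001
finger_force: 12.2
clock: 11.05
position: [0.6086, -0.121, 0.042]
tool_rot: [-3.142, -0.001, 0.002]
force: [-6.6, 2.2, 24.7]
grip_width: 0.0001
finger_force: 12.2
```

```bash
python3 -c "
from workcell import bot
print(bot.job_done())"
```

```text
the job is handed in; nothing more can be done
None
```

I pushed the prop round to its end stop and handed the job in at about 11 s with the fingertips holding the paddle on its rubber stop at a steady 25 N; the last pictures, taken just before the final press, showed the flap up and the lever's pin in its saddle, and no verdict came back.

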